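# Stack the packed cartons squarely in the bench corner

## Robot

A 7-joint arm with a two-finger parallel gripper is mounted at the origin on the work surface. World frame = base frame: x ahead of the robot, y to its left, z up, the work surface at z = 0. Lengths are in m, angles in rad, forces in N, time in s.
With the tool pointing down it reaches from about 0.425 to 0.875 m from the base axis. Payload 4.7 kg.
Tool frame: the origin (TCP) lies between the finger pads; the fingertips stand 11 mm ahead of it and the grasp point (between the pads) lies 8 mm behind it; z points along the fingers, y is the line along which they close (so a half turn about z gives the same grasp; the last joint's range is limited). The gripper opens to 87 mm and grips with 3 to 60 N. Pads are 19 mm wide; open, the fingers measure 117 mm over their backs; the gripper's body (75 mm by 190 mm) begins 51 mm behind the grasp point.
Start: joints at [-1.259, 0.321, -0.07, 1.45, 0.023, 1.371, -0.057], TCP at [0.191, 0.621, 0.234] pointing down, gripper open.
Joint ranges: [-2.86, 2.86], [-0.3, 2.09], [-1.38, 1.24], [0.06, 2.45], [-1.56, 4.7], [0.09, 2.05], [-2.69, 2.69]. Speed limits (rad/s): [2.57, 2.57, 3.14, 3.14, 3.14, 3.14, 3.14].

## Interface

Orientations are given as a rotation vector (axis times angle).
In Python, from bench import ctrl gives the robot as it stands. The module is installed in compiled form; this text tells all that it offers.
- The arm moves only by the shell command python3 -m inch 'ROWS' [FORCE]. ROWS is JSON, a list of rows, each an object with "slide": the shift along the tool's x, y, z scaled (see below), a list of three; "angular": the turn, a rotation vector about the tool's x, y, z scaled (see below), a list of three; "claw": the opening, from -1 (shut) to 1 (fully open). In form: [{"slide": [tx, ty, tz], "angular": [rx, ry, rz], "claw": claw}, ...]. A call has 1 to 10 rows; each row is the pose to reach, as a shift and turn from the pose commanded when the call began, along the tool's axes at that moment; what a row does not reach only later rows make up. The controller multiplies each number of a shift by 0.25 m and each number of a turn by 30 degrees. A row lasts 1/10 s, in which the tool goes at most 50 mm and 8.59 degrees, less where a joint would pass 70% of its speed; a pose out of reach is approached as far as the arm can. A call with a number of a shift or a turn outside -1 to 1 is refused whole. A call with a gripper value outside its range is refused whole. The fingers move at their own pace and stop on an object; FORCE is the grip in N (left out, the last holds). Time passes only in rows, so rows that repeat a pose let the fingers close. It gives the time, the measured TCP pose, the force, the opening and the grip force at its end, in the units of the state.
- ctrl.get_state(): the state, without advancing time (a new reading comes with each control period).
- ctrl.get_image(name): name is "scene" or "top" or "wrist"; returns a dict with "color" (420x560x3 uint8, red, green, blue), "depth" (420x560 float32, m along the optical axis (not along the pixel's ray), 0 where there is no reading), "camera_matrix" (3x3 intrinsics, pixels), "extrinsics" (4x4, takes a point from camera to world coordinates); the wrist camera has in their place "tool_from_camera" (4x4, takes a point from camera to tool coordinates, whose origin is the TCP and whose axes are the flange's). Camera axes: x right, y up, looking along -z (the intrinsics and any distortion apply to the point x, -y, -z); pixel columns grow to the right and rows downward; lengths in m; the calibration is good to about 2 mm. A picture is of the moment at which its call begins: read the wrist's pose just before it.
- ctrl.close_job(): hands the job in; it is judged then, once.
Trained networks look in the newest picture that a camera, given by its name, has taken for a name from the list of things; names that differ only in an ending like _2 or _b are one class to them, and where a whole thing is asked for, a point or a joint stands for the part that bears it (a point fixed in the world has none). Each returns a list of dicts, best first, with "confidence" (0 to 1); they miss things now and then, are a little off and sometimes report something else, mostly with a low value. They report only what shows in the picture. A call takes as long as a camera call.
- ctrl.find_in(query, camera): "bbox" ([centre column, centre row, width, height] in pixels, round what is visible of it).
- ctrl.outline_of(query, camera): "mask" (420x560 bool, what is visible of it) and "bbox" ([centre column, centre row, width, height] in pixels, round what is visible of it).
The state is a dict: "time": time; "joint_positions": joint angles; "qd": joint speeds; "joint_torque": joint torques, N m; "position": TCP position; "tool_rot": TCP orientation; "ft_force": force on the tool from outside, world axes, zero at the start; "torque": the same for the moment, N m; "grip_width": opening from 0.0 (shut) to 1.0 (fully open); "grip_force": force on a finger pad.
Only numpy, scipy, OpenCV 4.12 (cv2) and the standard library are available. Lean on these libraries where they do the work, as an engineer would, in place of code of your own. Each camera call takes 0.05 s, during which the arm holds its last target. There are 200 camera calls.

## Task

Take the two white cartons from the sloping rack and stack them on the carton standing in the steel stacking corner, the taller one first and the flatter one on top, taped tops up. Each must sit level and square, snug against both the back stop and the side stop with no gap to be seen, and be pressed down firmly (a steady push of about 20 N for a moment) so that the glue dots under it hold, without dropping it or ramming the stops or the column. Let go, and leave everything else on the bench where it is.

Things in the scene. Friction and masses are not known exactly. Their poses are not given: they have to be found in the camera images.
- base_carton: closed white carton, taped along its top and glue dots on it, 140 x 60 x 50 mm (length x, width y, height z), about 0.5 kg. Origin: centre of its underside; x along its length, z out of its taped top. At the start it already stands on the corner's base plate, flush with both stops; the column grows on it
- tall_carton: closed white carton, taped along its top and glue dots on it, 140 x 60 x 56 mm (length x, width y, height z), about 0.45 kg. Origin: centre of its underside; x along its length, z out of its taped top. It starts in one of the three lanes of the sloping rack (which one varies), its -x end against the lip, x pointing up the slope, so its z leans 0.56 rad from vertical towards the robot
- flat_carton: closed white carton, taped along its top, 140 x 60 x 40 mm (length x, width y, height z), about 0.3 kg. Origin: centre of its underside; x along its length, z out of its taped top. It starts in one of the three lanes of the sloping rack (which one varies), its -x end against the lip, x pointing up the slope, so its z leans 0.56 rad from vertical towards the robot
- rack: fixed steel rack: a plane sloping 0.56 rad (32 deg) down to its -x side, three lanes 115 mm apart without dividers. Origin: on the bench under its middle, z up. Underside centres of the three things lie at x = 0, y = -115, 0, +115 mm, z = 75 mm of this frame. Lip along the low edge 18 mm high, side rims at y = +-184 mm 14 mm high, square to the slope
- corner: fixed stacking corner: aluminium base plate 180 x 125 x 6 mm with two upright steel stops reaching 135 mm above the bench. Origin: on the bench under point seat, same axes as point seat
- seat (a point): point on top of the base plate (6 mm over the bench) under the middle of a square column; z up, x along the cartons. Here the back stop (70 mm wide about y = 0) has its face at x = +70 mm, the side stop (from x = +50 to +78 mm only, a finger at mid length passes) its face at y = -30 mm. A carton flush with both stops has its origin at x = 0, y = 0
- case: the closed blue plastic instrument case, 140 x 60 x 26 mm, lying in the rack's remaining lane. Origin: centre of underside, x along its length up the slope, z out of its lid. A bystander: leave it
- tape: roll of brown packing tape lying flat, outer diameter 100 mm, 48 mm high. Origin: centre of underside. A bystander: leave it
- bottle: upright green bottle, diameter 60 mm, 170 mm high. Origin: centre of underside. A bystander: leave it
- flange: heavy steel flange ring lying flat, outer diameter 110 mm, hole 60 mm, 35 mm high. Origin: centre of underside. A bystander: leave it
- cube_carton: small near-cubic white carton 62 x 62 x 60 mm on the bench. Origin: centre of underside. A bystander: leave it
- red_case: flat red plastic case 200 x 90 x 35 mm on the bench. Origin: centre of underside, x along its length. A bystander: leave it

How it is judged:
On the way, in this order (a step that is already met when the one before it is completed fails the run):
1. the taller carton, on the base carton, is pressed down with more than 14 N (contact force between tall_carton and base_carton above 14 N and z of tall_carton in the frame of seat between 0.046 and 0.054 m and x of tall_carton in the frame of seat between -0.005 and 0.005 m and y of tall_carton in the frame of seat between -0.005 and 0.005 m and angle between tall_carton's own z axis and vertical below 0.04 rad), for 0.2 s.
2. the taller carton stands on the base carton, snug against both stops, let go (x of tall_carton in the frame of seat between -0.002 and 0.002 m and y of tall_carton in the frame of seat between -0.002 and 0.002 m and z of tall_carton in the frame of seat between 0.046 and 0.054 m and angle between the x axis of tall_carton and the x axis of seat, either way round below 0.05 rad and angle between tall_carton's own z axis and vertical below 0.04 rad and contact force between tall_carton and the fingers below 0.2 N and linear speed of tall_carton below 0.01 m/s), for 0.2 s.
3. the flatter carton, on the taller one, is pressed down with more than 14 N (contact force between flat_carton and tall_carton above 14 N and z of flat_carton in the frame of seat between 0.102 and 0.11 m and x of flat_carton in the frame of seat between -0.005 and 0.005 m and y of flat_carton in the frame of seat between -0.005 and 0.005 m and angle between flat_carton's own z axis and vertical below 0.04 rad), for 0.2 s.
At the end, for the whole second after the job is handed in: Base, taller and flatter carton form one column: each within 2 mm of flush with both stops (x, y of site seat), within 0.05 rad of square; the two stacked ones level within 0.04 rad, undersides 50 and 106 mm above site seat within 4 mm, at rest and not touched (all of step 2 and x of base_carton in the frame of seat between -0.002 and 0.002 m and y of base_carton in the frame of seat between -0.002 and 0.002 m and angle between the x axis of each of base_carton, flat_carton and the x axis of seat, either way round below 0.05 rad and x of flat_carton in the frame of seat between -0.002 and 0.002 m and y of flat_carton in the frame of seat between -0.002 and 0.002 m and z of flat_carton in the frame of seat between 0.102 and 0.11 m and angle between flat_carton's own z axis and vertical below 0.04 rad and contact force between flat_carton and the fingers below 0.2 N and linear speed of flat_carton below 0.01 m/s).
It fails at once if a carton is dropped on or pressed too hard on the column: over 45 N between two cartons (contact force between any of tall_carton, flat_carton and base_carton above 45 N or contact force between flat_carton and tall_carton above 45 N).
It fails at once if a carton is rammed into the stacking corner: over 60 N (contact force between any of tall_carton, flat_carton, base_carton and corner above 60 N).
It fails at once if a bystander is moved by more than 20 mm (distance of any of case, tape, bottle, flange, cube_carton, red_case from where it was at the start of the episode above 0.02 m).
It also fails if it takes over 72 s, if anything falls off the work surface, if the arm or the gripper's body presses on something with over 40 N, if the wrist force passes 120 N, or if a joint passes its speed limit or range.

## Working session

There is one attempt and no reset: what is moved stays moved. The work goes in short steps, Python scripts to look and compute and a shell command to move; the robot and the scene stay as the last step left them, time stands still between calls to the robot, and variables do not carry over. Pictures are saved under pics/ and viewed, at most 10 in all, crops included, and the job is handed in when it is done.

```bash
mkdir -p pics; ls; python3 - <<'E'
from bench import ctrl
import cv2,numpy as np,pickle
s=ctrl.get_state();print({k:np.round(v,3) for k,v in s.items()})
d={}
for c in("scene","top"):
    im=ctrl.get_image(c);d[c]=im
    cv2.imwrite(f"pics/{c}0.png",im["color"][...,::-1])
    print(c,np.round(im["camera_matrix"],1).tolist(),np.round(im["extrinsics"],3).tolist())
    for q in("tall_carton","flat_carton","base_carton","case","rack","corner"):
        print(q,[(np.round(r["bbox"]).tolist(),round(r["confidence"],2)) for r in ctrl.find_in(q,c)[:3]])
pickle.dump(d,open("d0.pkl","wb"))
E
```

```text
pics
{'time': np.float64(0.0), 'joint_positions': array([-1.259,  0.322, -0.07 ,  1.452,  0.023,  1.371, -0.057]), 'qd': array([ 0.001,  0.   ,  0.001, -0.001,  0.001, -0.001, -0.001]), 'joint_torque': array([-0.0000e+00, -4.9128e+01, -4.0400e-01, -3.1253e+01, -6.4000e-02,
        4.4000e-02,  0.0000e+00]), 'position': array([0.191, 0.621, 0.232]), 'tool_rot': array([-4.660e-01, -3.107e+00,  3.000e-03]), 'ft_force': array([-0.226,  0.51 ,  0.361]), 'torque': array([ 0.028, -0.024, -0.074]), 'grip_force': np.float64(0.0), 'grip_width': np.float64(1.004)}
scene [[434.7, 0.0, 274.7], [0.0, 434.7, 199.1], [0.0, 0.0, 1.0]] [[0.439, -0.658, 0.612, 1.305], [0.898, 0.334, -0.285, -0.339], [-0.016, 0.675, 0.738, 0.941], [0.0, 0.0, 0.0, 1.0]]
tall_carton [([334.0, 162.0, 50.0, 32.0], 0.92), ([103.0, 220.0, 41.0, 33.0], 0.28)]
flat_carton [([310.0, 185.0, 48.0, 29.0], 0.86)]
base_carton [([178.0, 221.0, 30.0, 31.0], 0.97), ([188.0, 244.0, 61.0, 62.0], 0.4)]
case [([366.0, 149.0, 49.0, 19.0], 0.76), ([336.0, 162.0, 52.0, 32.0], 0.32)]
rack [([337.0, 182.0, 128.0, 94.0], 0.77)]
corner [([186.0, 241.0, 66.0, 63.0], 0.71), ([311.0, 254.0, 26.0, 57.0], 0.35)]
top [[397.0, 0.0, 278.2], [0.0, 397.0, 216.3], [0.0, 0.0, 1.0]] [[0.038, 0.979, -0.202, 0.329], [-0.999, 0.037, -0.008, -0.019], [-0.0, 0.202, 0.979, 1.343], [0.0, 0.0, 0.0, 1.0]]
tall_carton [([212.0, 226.0, 24.0, 52.0], 0.73), ([248.0, 216.0, 29.0, 46.0], 0.59)]
flat_carton [([248.0, 215.0, 27.0, 48.0], 0.61)]
base_carton [([352.0, 237.0, 27.0, 48.0], 0.97), ([247.0, 213.0, 30.0, 48.0], 0.35)]
case [([174.0, 233.0, 29.0, 44.0], 0.66)]
rack [([209.0, 220.0, 124.0, 84.0], 0.67), ([280.0, 188.0, 21.0, 29.0], 0.2)]
corner [([350.0, 232.0, 40.0, 58.0], 0.86)]
```

```bash
python3 - <<'E'
import cv2,pickle,numpy as np
d=pickle.load(open("d0.pkl","rb"))
a=d["top"]["color"][140:300,110:410,::-1];cv2.imwrite("pics/topc.png",cv2.resize(a,None,fx=2.6,fy=2.6,interpolation=2))
E
```

```text
(no output)
```

View pics/scene0.png

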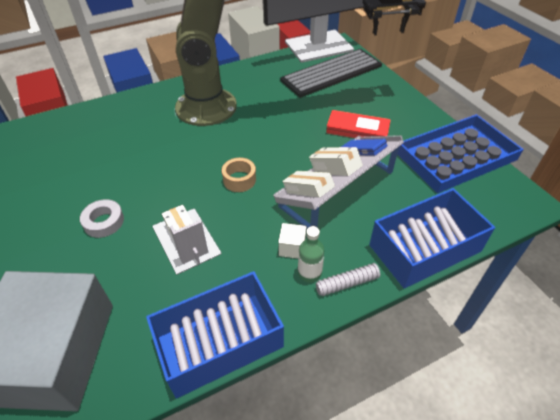

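View pics/topc.png

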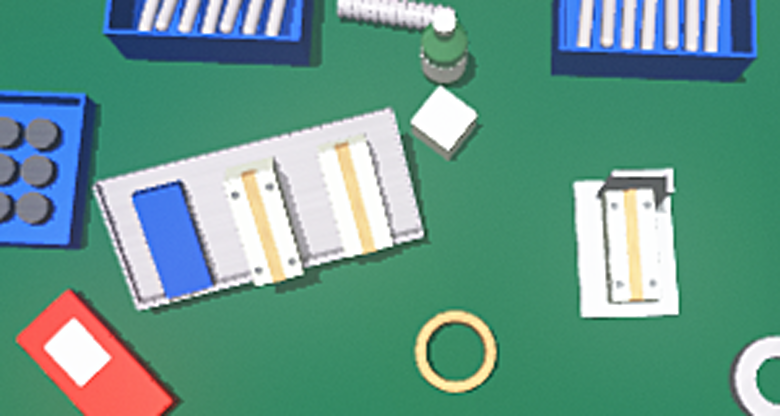

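The scene shows the rack at about (337,175) and the corner at about (186,240). In the top view the rack lanes are, from left to right, the blue case (174,233), the tall carton with glue dots (212,226) and the flat one (248,216). The base carton is at (352,237), with its stops on the far (+x) and right (-y) sides.

```bash
cat > h.py <<'E'
import numpy as np,cv2
from scipy.spatial.transform import Rotation as R
def cloud(im,T=None):
    d=im["depth"];K=im["camera_matrix"];T=im["extrinsics"] if T is None else T
    v,u=np.mgrid[:d.shape[0],:d.shape[1]]
    p=np.stack([(u-K[0,2])/K[0,0]*d,-(v-K[1,2])/K[1,1]*d,-d],-1)
    return p@T[:3,:3].T+T[:3,3]
def tool(s):
    T=np.eye(4);T[:3,:3]=R.from_rotvec(s["tool_rot"]).as_matrix();T[:3,3]=s["position"];return T
def rect(P,n):
    """P points near a plane with rough normal n -> centre, long axis, normal, sizes"""
    for th in (.006,.003,.003):
        c=np.median(P,0);_,_,V=np.linalg.svd(P-P.mean(0));m=V[2]*np.sign(V[2]@n)
        r=(P-P.mean(0))@m;P=P[abs(r-np.median(r))<th]
    c=P.mean(0);e1=np.cross([0,1,0],m);e1/=np.linalg.norm(e1);e2=np.cross(m,e1)
    q=np.c_[(P-c)@e1,(P-c)@e2].astype(np.float32)
    (a,b),sz,_=bx=cv2.minAreaRect(q);k=cv2.boxPoints(bx)
    E=[k[1]-k[0],k[2]-k[1]];L=max(E,key=np.linalg.norm);L=L/np.linalg.norm(L)
    x=L[0]*e1+L[1]*e2;x*=np.sign(x[0])
    return c+a*e1+b*e2,x,m,sorted(sz),len(P)
E
python3 - <<'E'
from h import *
import pickle
d=pickle.load(open("d0.pkl","rb"))
n=np.array([-np.sin(.56),0,np.cos(.56)])
for c in d:
    P=cloud(d[c]);col=d[c]["color"].astype(int)
    bb={"top":{"tall":(212,226,24,52),"flat":(248,215,27,48),"base":(352,237,27,48)},"scene":{"tall":(334,162,50,32),"flat":(310,185,48,29),"base":(178,215,30,20)}}[c]
    for k,(u,v,w,h) in bb.items():
        sl=np.s_[v-h//2-3:v+h//2+3,u-w//2-3:u+w//2+3]
        p=P[sl].reshape(-1,3);g=col[sl].reshape(-1,3)
        ok=(g[:,0]>150)&(p[:,2]>.045);p=p[ok]
        nn=[0,0,1] if k=="base" else n
        # keep layer near upper extreme along normal
        h0=p@nn;p=p[abs(h0-np.percentile(h0,70))<.012]
        ce,x,m,sz,N=rect(p,nn)
        print(c,k,ce.round(4),"yaw",np.arctan2(x[1],x[0]).round(3),"n",m.round(3),np.round(sz,3),N)
E
```

```text
scene tall [0.539  0.1971 0.1228] yaw 0.283 n [-0.501 -0.147  0.853] [0.061 0.145] 343
scene flat [0.58   0.0905 0.1091] yaw 0.285 n [-0.504 -0.151  0.851] [0.063 0.143] 419
scene base [ 0.5143 -0.2599  0.0566] yaw 0.075 n [-0.01  -0.005  1.   ] [0.06  0.076] 405
top tall [0.5363 0.1988 0.1211] yaw 0.295 n [-0.502 -0.164  0.849] [0.06  0.142] 631
top flat [0.5781 0.0913 0.108 ] yaw 0.299 n [-0.509 -0.158  0.846] [0.06  0.141] 629
top base [ 0.5455 -0.2598  0.0549] yaw 0.046 n [-0.002 -0.004  1.   ] [0.07 0.14] 577
```

```bash
cat >> h.py <<'E'
def plan(Rt,pt,T0=None,n=1):
    """rows (round numbers) from T0 (measured pose) to target, in n calls"""
    from bench import ctrl
    T=tool(ctrl.get_state()) if T0 is None else T0
    dr=R.from_matrix(T[:3,:3].T@Rt).as_rotvec();p0=T[:3,3].copy()
    Ra=T[:3,:3]
    for i in range(n):
        sl=Ra.T@(np.asarray(pt)-p0)/n/.25;an=dr/n/np.radians(30)
        print("slide",sl.round(3).tolist(),"angular",an.round(3).tolist(),"mm",np.round(np.linalg.norm(sl)*250),"deg",np.round(np.linalg.norm(an)*30,1))
        Ra=Ra@R.from_rotvec(dr/n).as_matrix()
def frame(psi,tilt):
    x=-np.array([np.cos(tilt)*np.cos(psi),np.cos(tilt)*np.sin(psi),np.sin(tilt)])
    z=-np.array([-np.sin(tilt)*np.cos(psi),-np.sin(tilt)*np.sin(psi),np.cos(tilt)])
    return np.c_[x,np.cross(z,x),z]
TALL=np.array([.5375,.198,.122]);FLAT=np.array([.579,.091,.1085]);PSI=.293
E
python3 - <<'E'
from h import *
Rt=frame(PSI,.56);plan(Rt,TALL-.09*Rt[:,2],n=3)
E
```

```text
slide [-0.555, -0.44, 0.047] angular [-0.105, -0.346, -0.366] mm 177.0 deg 15.4
slide [-0.446, -0.54, 0.111] angular [-0.105, -0.346, -0.366] mm 177.0 deg 15.4
slide [-0.31, -0.62, 0.148] angular [-0.105, -0.346, -0.366] mm 177.0 deg 15.4
```

```bash
A='' ; python3 -m inch '[{"slide":[-0.185,-0.147,0.016],"angular":[-0.035,-0.115,-0.122],"claw":1},{"slide":[-0.37,-0.293,0.031],"angular":[-0.07,-0.23,-0.244],"claw":1},{"slide":[-0.555,-0.44,0.047],"angular":[-0.105,-0.346,-0.366],"claw":1},{"slide":[-0.555,-0.44,0.047],"angular":[-0.105,-0.346,-0.366],"claw":1},{"slide":[-0.555,-0.44,0.047],"angular":[-0.105,-0.346,-0.366],"claw":1}]' 40
python3 -m inch '[{"slide":[-0.149,-0.18,0.037],"angular":[-0.035,-0.115,-0.122],"claw":1},{"slide":[-0.297,-0.36,0.074],"angular":[-0.07,-0.23,-0.244],"claw":1},{"slide":[-0.446,-0.54,0.111],"angular":[-0.105,-0.346,-0.366],"claw":1},{"slide":[-0.446,-0.54,0.111],"angular":[-0.105,-0.346,-0.366],"claw":1},{"slide":[-0.446,-0.54,0.111],"angular":[-0.105,-0.346,-0.366],"claw":1}]'
python3 - <<'E'
from h import *
Rt=frame(PSI,.56);plan(Rt,TALL-.09*Rt[:,2],n=1)
E
```

```text
time: 1.2
position: [0.2943, 0.4713, 0.2221]
tool_rot: [0.165, 2.948, 0.038]
ft_force: [0.4, -0.7, 0.1]
grip_width: 1.004
grip_force: 0.0
time: 1.7
position: [0.3932, 0.3264, 0.2101]
tool_rot: [-0.116, 2.766, 0.075]
ft_force: [-0.1, -0.1, 0.4]
grip_width: 1.002
grip_force: 0.0
slide [-0.308, -0.604, 0.148] angular [-0.111, -0.346, -0.377] mm 173.0 deg 15.7
```

```bash
python3 -m inch '[{"slide":[-0.1,-0.2,0.05],"angular":[-0.035,-0.115,-0.122],"claw":1},{"slide":[-0.2,-0.4,0.1],"angular":[-0.07,-0.23,-0.244],"claw":1},{"slide":[-0.308,-0.604,0.148],"angular":[-0.111,-0.346,-0.377],"claw":1},{"slide":[-0.308,-0.604,0.148],"angular":[-0.111,-0.346,-0.377],"claw":1},{"slide":[-0.308,-0.604,0.148],"angular":[-0.111,-0.346,-0.377],"claw":1},{"slide":[-0.308,-0.604,0.148],"angular":[-0.111,-0.346,-0.377],"claw":1}]'
python3 - <<'E'
from h import *
from bench import ctrl
import pickle
s=ctrl.get_state();im=ctrl.get_image("wrist");pickle.dump((s,im),open("w1.pkl","wb"))
cv2.imwrite("pics/w1.png",im["color"][...,::-1])
T=tool(s)@im["tool_from_camera"];P=cloud(im,T)
print(s["position"],np.round(im["tool_from_camera"],3).tolist())
for q in("tall_carton","flat_carton","case"):
    for r in ctrl.outline_of(q,"wrist")[:2]:
        m=r["mask"]&(im["depth"]>0)
        p=P[m];n=np.array([-.508,-.1535,.847]);h=p@n;p=p[abs(h-np.percentile(h,60))<.012]
        try:
            c,x,nn,sz,N=rect(p,n);print(q,round(r["confidence"],2),np.round(r["bbox"]),c.round(4),"yaw",np.arctan2(x[1],x[0]).round(3),nn.round(3),np.round(sz,3))
        except Exception as e: print(q,e)
Rt=frame(PSI,.56);plan(Rt,TALL-.09*Rt[:,2]);plan(Rt,TALL+.03*Rt[:,2])
E
```

```text
time: 2.3
position: [0.4926, 0.1846, 0.1981]
tool_rot: [-0.377, 2.558, 0.108]
ft_force: [-0.3, -0.1, -0.5]
grip_width: 1.003
grip_force: 0.0
[0.49256718 0.18461288 0.19808141] [[0.001, 0.965, 0.261, 0.072], [1.0, -0.001, -0.0, -0.001], [0.0, 0.261, -0.965, -0.152], [0.0, 0.0, 0.0, 1.0]]
tall_carton 0.68 [279. 196.  80. 148.] [0.5262 0.1945 0.1161] yaw 0.296 [-0.508 -0.154  0.847] [0.06  0.117]
flat_carton 0.61 [149. 196.  95. 137.] [0.5705 0.0882 0.1044] yaw 0.297 [-0.51  -0.151  0.847] [0.061 0.123]
case 0.92 [405. 198.  82. 140.] [0.514  0.3106 0.0944] yaw 0.298 [-0.508 -0.159  0.847] [0.06  0.131]
case 0.16 [ 60. 210.  56.  67.] [ 0.6941 -0.0188  0.0596] yaw -0.625 [-0.274 -0.081  0.958] [0.046 0.064]
slide [0.004, -0.024, 0.0] angular [0.009, 0.001, 0.013] mm 6.0 deg 0.5
slide [0.004, -0.026, 0.48] angular [0.009, 0.001, 0.013] mm 120.0 deg 0.5
```

View pics/w1.png

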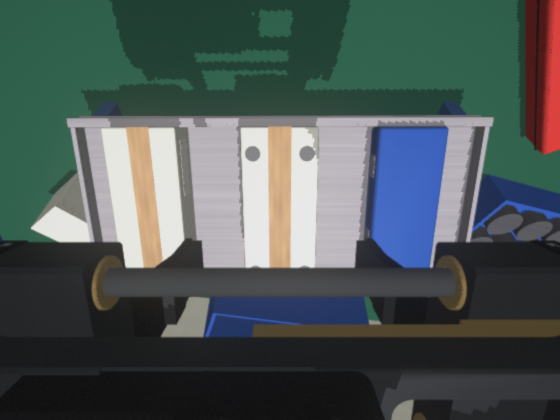

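The wrist view has the tall carton centred at column 280, square to the tool, with the flat one at (149,196) and the case at (405,198). The fit agrees with the top camera to 2 mm, so I descend and grip.

```bash
python3 -m inch '[{"slide":[0.004,-0.024,0.1],"angular":[0.009,0,0.016],"claw":1},{"slide":[0.004,-0.024,0.2],"angular":[0.009,0,0.016],"claw":1},{"slide":[0.004,-0.024,0.3],"angular":[0.009,0,0.016],"claw":1},{"slide":[0.004,-0.024,0.4],"angular":[0.009,0,0.016],"claw":1},{"slide":[0.004,-0.024,0.48],"angular":[0.009,0,0.016],"claw":1},{"slide":[0.004,-0.024,0.48],"angular":[0.009,0,0.016],"claw":1}]'
python3 -m inch '[{"slide":[0,0,0],"angular":[0,0,0],"claw":-1},{"slide":[0,0,0],"angular":[0,0,0],"claw":-1},{"slide":[0,0,0],"angular":[0,0,0],"claw":-1},{"slide":[0,0,0],"angular":[0,0,0],"claw":-1},{"slide":[0,0,0],"angular":[0,0,0],"claw":-1},{"slide":[0,0,0],"angular":[0,0,0],"claw":-1}]' 40
```

```text
time: 3.1
position: [0.5514, 0.2031, 0.0934]
tool_rot: [-0.378, 2.562, 0.108]
ft_force: [-0.5, -1.0, -0.2]
grip_width: 0.999
grip_force: 0.0
time: 3.7
position: [0.5533, 0.2022, 0.0976]
tool_rot: [-0.374, 2.556, 0.11]
ft_force: [-4.5, 1.8, 6.7]
grip_width: 0.685
grip_force: 40.0
```

```bash
python3 -m inch '[{"slide":[0,0,-0.04],"angular":[0,0,0],"claw":-1},{"slide":[0,0,-0.12],"angular":[0,0,0],"claw":-1},{"slide":[0,0,-0.24],"angular":[0,0,0],"claw":-1},{"slide":[0,0,-0.36],"angular":[0,0,0],"claw":-1},{"slide":[0,0,-0.48],"angular":[0,0,0],"claw":-1},{"slide":[0,0,-0.6],"angular":[0,0,0],"claw":-1},{"slide":[0,0,-0.6],"angular":[0,0,0],"claw":-1}]'
python3 - <<'E'
from h import *
from bench import ctrl
import pickle
d=pickle.load(open("d0.pkl","rb"))
for i in range(2):
  for c in d:
    im=d[c] if i==0 else ctrl.get_image(c)
    P=cloud(im).reshape(-1,3);col=im["color"].reshape(-1,3).astype(int)
    box=(abs(P[:,0]-.55)<.15)&(abs(P[:,1]+.26)<.12)
    g=box&(abs(P[:,2]-.056)<.004)&(col.min(1)>60)
    q=P[g];q=q[(abs(q[:,1]+.26)<.045)]
    print(c,"base",[v.round(3) if hasattr(v,'round') else np.round(v,3) for v in rect(q,[0,0,1])])
    p=P[box&(P[:,2]>.07)&(P[:,2]<.15)]
    print("  stop n",len(p),p.min(0).round(3),p.max(0).round(3), np.percentile(p[:,2],[50,90]).round(3))
    b=P[box&(abs(P[:,2]-.006)<.003)&(col.min(1)>140)]
    if len(b)>50: print("  plate",cv2.minAreaRect((b[:,:2]*1000).astype(np.float32)))
    t=P[box&(abs(P[:,2]-.135)<.006)]
    for a in t[np.argsort(t[:,0])][::max(1,len(t)//25)]:print("    ",a.round(3),end="")
    print()
s=ctrl.get_state();print(s["position"],s["tool_rot"])
E
```

```text
time: 4.4
position: [0.4934, 0.1843, 0.2111]
tool_rot: [-0.373, 2.577, 0.104]
ft_force: [1.6, 0.8, -4.8]
grip_width: 0.685
grip_force: 40.0
scene base [array([ 0.56 , -0.261,  0.056]), array([ 0.995,  0.099, -0.005]), array([ 0.006, -0.013,  1.   ]), array([0.071, 0.168]), np.int64(474)]
  stop n 639 [ 0.599 -0.291  0.07 ] [ 0.631 -0.217  0.14 ] [0.109 0.135]
  plate ((534.9016723632812, -256.94805908203125), (218.09556579589844, 127.78056335449219), 4.076611042022705)
     [ 0.599 -0.283  0.133]     [ 0.607 -0.288  0.137]     [ 0.61  -0.284  0.134]     [ 0.615 -0.218  0.134]     [ 0.617 -0.257  0.134]     [ 0.618 -0.254  0.134]     [ 0.619 -0.222  0.136]     [ 0.619 -0.29   0.129]     [ 0.62  -0.242  0.137]     [ 0.621 -0.27   0.135]     [ 0.621 -0.267  0.137]     [ 0.622 -0.29   0.135]     [ 0.622 -0.266  0.133]     [ 0.623 -0.265  0.138]     [ 0.623 -0.232  0.131]     [ 0.624 -0.262  0.129]     [ 0.624 -0.226  0.136]     [ 0.624 -0.267  0.133]     [ 0.625 -0.286  0.136]     [ 0.625 -0.24   0.13 ]     [ 0.625 -0.289  0.135]     [ 0.626 -0.259  0.138]     [ 0.626 -0.289  0.133]     
[... 2551 characters left out ...]
0.132]     [ 0.606 -0.283  0.13 ]     [ 0.609 -0.283  0.13 ]     [ 0.613 -0.22   0.132]     [ 0.614 -0.232  0.131]     [ 0.614 -0.219  0.139]     [ 0.616 -0.222  0.134]     [ 0.616 -0.244  0.136]     [ 0.616 -0.226  0.132]     [ 0.617 -0.241  0.134]     [ 0.617 -0.263  0.137]     [ 0.617 -0.269  0.135]     [ 0.618 -0.282  0.134]     [ 0.619 -0.279  0.131]     [ 0.619 -0.217  0.132]     [ 0.619 -0.232  0.134]     [ 0.62  -0.25   0.135]     [ 0.62  -0.263  0.136]     [ 0.62  -0.269  0.136]     [ 0.621 -0.261  0.131]     [ 0.621 -0.276  0.132]     [ 0.622 -0.267  0.13 ]     [ 0.624 -0.276  0.133]     [ 0.625 -0.279  0.132]
[0.49208845 0.18446572 0.20913955] [-0.37530271  2.5789935   0.10365207]
```

```bash
cat >> h.py <<'E'
SEAT=np.array([.545,-.257]);CPSI=.066
def seat(x,y,z):
    c,s=np.cos(CPSI),np.sin(CPSI);return np.array([SEAT[0]+c*x-s*y,SEAT[1]+s*x+c*y,z])
def inseat(p):
    c,s=np.cos(CPSI),np.sin(CPSI);a,b=np.asarray(p)[:2]-SEAT;return np.round([c*a+s*b,-s*a+c*b,p[2]],4)
E
python3 - <<'E'
from h import *
plan(frame(CPSI,0),seat(-.02,.018,.18),n=2)
E
```

```text
slide [0.185, -0.833, -0.043] angular [0.057, 0.513, 0.208] mm 214.0 deg 16.7
slide [0.096, -0.848, 0.021] angular [0.057, 0.513, 0.208] mm 214.0 deg 16.7
```

```bash
python3 -m inch '[{"slide":[0.03,-0.14,-0.007],"angular":[0.009,0.085,0.035],"claw":-1},{"slide":[0.06,-0.28,-0.014],"angular":[0.019,0.17,0.07],"claw":-1},{"slide":[0.092,-0.415,-0.022],"angular":[0.028,0.256,0.104],"claw":-1},{"slide":[0.123,-0.555,-0.029],"angular":[0.038,0.34,0.139],"claw":-1},{"slide":[0.154,-0.694,-0.036],"angular":[0.047,0.427,0.173],"claw":-1},{"slide":[0.185,-0.833,-0.043],"angular":[0.057,0.513,0.208],"claw":-1}]'
python3 -m inch '[{"slide":[0.016,-0.14,0.003],"angular":[0.009,0.085,0.035],"claw":-1},{"slide":[0.032,-0.28,0.007],"angular":[0.019,0.17,0.07],"claw":-1},{"slide":[0.048,-0.424,0.01],"angular":[0.028,0.256,0.104],"claw":-1},{"slide":[0.064,-0.565,0.014],"angular":[0.038,0.34,0.139],"claw":-1},{"slide":[0.08,-0.71,0.017],"angular":[0.047,0.427,0.173],"claw":-1},{"slide":[0.096,-0.848,0.021],"angular":[0.057,0.513,0.208],"claw":-1},{"slide":[0.096,-0.848,0.021],"angular":[0.057,0.513,0.208],"claw":-1},{"slide":[0.096,-0.848,0.021],"angular":[0.057,0.513,0.208],"claw":-1}]'
python3 - <<'E'
from h import *
from bench import ctrl
import pickle
s=ctrl.get_state();print(inseat(s["position"]),s["tool_rot"],s["ft_force"]);plan(frame(CPSI,0),seat(-.02,.018,.18))
d={}
for c in("scene","top"):
    im=d[c]=ctrl.get_image(c);P=cloud(im);p=P.reshape(-1,3);col=im["color"].reshape(-1,3).astype(int)
    g=(abs(p[:,0]-.53)<.12)&(abs(p[:,1]+.24)<.06)&(col.max(1)>80)
    for z0,z1 in((.19,.225),):
        q=p[g&(p[:,2]>z0)&(p[:,2]<z1)]
        print(c,len(q),len(q)>20 and [np.round(v,3) for v in rect(q,[0,0,1])])
pickle.dump(d,open("d1.pkl","wb"))
im=d["scene"]["color"][130:290,110:330,::-1];im2=d["top"]["color"][170:290,290:420,::-1]
a=cv2.resize(im,(550,400),interpolation=2);b=cv2.resize(im2,(240,222),interpolation=2)
o=np.zeros((400,790,3),np.uint8);o[:,:550]=a;o[:222,550:]=b;cv2.imwrite("pics/p2.png",o)
E
```

```text
time: 5.1
position: [0.5081, -0.0288, 0.1946]
tool_rot: [-0.251, 2.864, 0.058]
ft_force: [1.0, 0.7, -5.2]
grip_width: 0.686
grip_force: 40.0
time: 5.9
position: [0.5247, -0.2402, 0.1794]
tool_rot: [-0.101, 3.14, 0.003]
ft_force: [-0.2, 1.0, -6.1]
grip_width: 0.686
grip_force: 40.0
[-0.0192  0.0181  0.1794] [-1.01140932e-01  3.13976683e+00  2.50364748e-03] [-0.23760555  1.02514498 -6.13635095]
slide [0.003, -0.0, -0.002] angular [0.003, 0.0, -0.003] mm 1.0 deg 0.1
scene 883 [array([ 0.543, -0.245,  0.21 ]), array([ 1.   ,  0.031, -0.   ]), array([ 0.001, -0.006,  1.   ]), array([0.074, 0.109]), np.int64(693)]
top 153 [array([ 0.557, -0.216,  0.208]), array([ 0.96 , -0.281,  0.01 ]), array([-0.002,  0.03 ,  1.   ]), array([0.038, 0.08 ]), np.int64(126)]
```

View pics/p2.png

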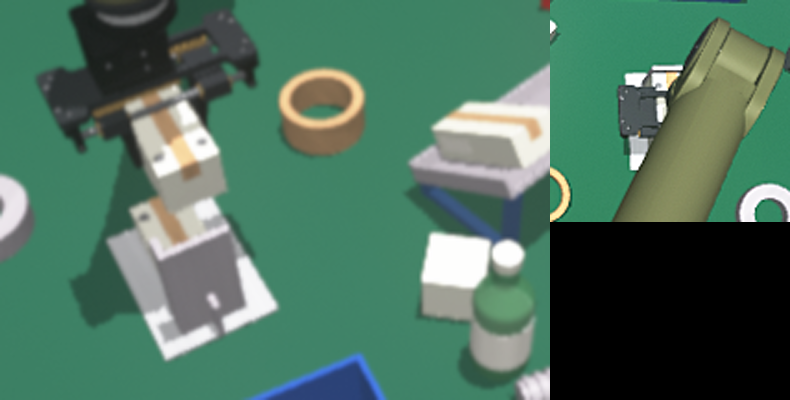

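The carton hangs level and square over the column, its near side clear of both stops. In the crop it is at (180,150), with the base tape visible below it at (160,220). I lower it next, still offset from the stops.

```bash
python3 -m inch '[{"slide":[0,0,0.06],"angular":[0,0,0],"claw":-1},{"slide":[0,0,0.14],"angular":[0,0,0],"claw":-1},{"slide":[0,0,0.22],"angular":[0,0,0],"claw":-1},{"slide":[0,0,0.3],"angular":[0,0,0],"claw":-1},{"slide":[0,0,0.34],"angular":[0,0,0],"claw":-1},{"slide":[0,0,0.36],"angular":[0,0,0],"claw":-1},{"slide":[0,0,0.36],"angular":[0,0,0],"claw":-1},{"slide":[0,0,0.36],"angular":[0,0,0],"claw":-1}]'
python3 -m inch '[{"slide":[-0.02,-0.01,0],"angular":[0,0,0],"claw":-1},{"slide":[-0.04,-0.02,0],"angular":[0,0,0],"claw":-1},{"slide":[-0.05,-0.03,0],"angular":[0,0,0],"claw":-1},{"slide":[-0.05,-0.04,0],"angular":[0,0,0],"claw":-1},{"slide":[-0.05,-0.04,0],"angular":[0,0,0],"claw":-1}]'
python3 - <<'E'
from h import *
from bench import ctrl
s=ctrl.get_state();print(inseat(s["position"]),s["tool_rot"],s["ft_force"],s["torque"])
E
```

```text
time: 6.8
position: [0.5263, -0.2397, 0.0922]
tool_rot: [-0.104, 3.136, 0.002]
ft_force: [-0.3, 0.1, -5.5]
grip_width: 0.684
grip_force: 40.0
time: 7.3
position: [0.5386, -0.2495, 0.0914]
tool_rot: [-0.103, 3.138, 0.001]
ft_force: [-0.2, -0.4, -5.9]
grip_width: 0.684
grip_force: 40.0
[-0.0058  0.0079  0.0914] [-1.02518139e-01  3.13764289e+00  1.31356058e-03] [-0.17167322 -0.41748924 -5.89763229] [0.0577794  0.06544789 0.04734417]
```

```bash
python3 -m inch '[{"slide":[0,0,0.01],"angular":[0,0,0],"claw":-1},{"slide":[-0.006,0,0.02],"angular":[0,0,0],"claw":-1},{"slide":[-0.012,0,0.02],"angular":[0,0,0],"claw":-1},{"slide":[-0.016,0,0.02],"angular":[0,0,0],"claw":-1},{"slide":[-0.016,0,0.02],"angular":[0,0,0],"claw":-1}]'
python3 -m inch '[{"slide":[-0.004,0,0],"angular":[0,0,0],"claw":-1},{"slide":[-0.008,0,0],"angular":[0,0,0],"claw":-1},{"slide":[-0.008,0,0],"angular":[0,0,0],"claw":-1}]'
python3 -m inch '[{"slide":[-0.004,0,0],"angular":[0,0,0],"claw":-1},{"slide":[-0.008,0,0],"angular":[0,0,0],"claw":-1},{"slide":[-0.008,0,0],"angular":[0,0,0],"claw":-1}]'
```

```text
time: 7.8
position: [0.5431, -0.2483, 0.0864]
tool_rot: [-0.104, 3.137, 0.002]
ft_force: [-0.1, 0.2, -5.6]
grip_width: 0.681
grip_force: 40.0
time: 8.1
position: [0.545, -0.2482, 0.0865]
tool_rot: [-0.104, 3.137, 0.002]
ft_force: [-0.4, 0.4, -5.3]
grip_width: 0.69
grip_force: 40.0
time: 8.4
position: [0.5466, -0.2482, 0.0864]
tool_rot: [-0.104, 3.138, 0.002]
ft_force: [-0.8, -0.2, -6.2]
grip_width: 0.688
grip_force: 40.0
```

```bash
python3 -m inch '[{"slide":[-0.004,0,0],"angular":[0,0,0],"claw":-1},{"slide":[-0.008,0,0],"angular":[0,0,0],"claw":-1},{"slide":[-0.008,0,0],"angular":[0,0,0],"claw":-1}]'
python3 -m inch '[{"slide":[-0.004,0,0],"angular":[0,0,0],"claw":-1},{"slide":[-0.008,0,0],"angular":[0,0,0],"claw":-1},{"slide":[-0.008,0,0],"angular":[0,0,0],"claw":-1}]'
```

```text
time: 8.7
position: [0.5467, -0.2483, 0.0861]
tool_rot: [0.103, -3.138, -0.004]
ft_force: [-6.6, 0.5, -2.7]
grip_width: 0.687
grip_force: 40.0
time: 9.0
position: [0.5468, -0.2484, 0.0858]
tool_rot: [0.102, -3.135, -0.005]
ft_force: [-10.7, -0.0, 1.2]
grip_width: 0.688
grip_force: 40.0
```

```bash
python3 -m inch '[{"slide":[0.008,-0.006,0],"angular":[0,0,0],"claw":-1},{"slide":[0.008,-0.014,0],"angular":[0,0,0],"claw":-1},{"slide":[0.008,-0.022,0],"angular":[0,0,0],"claw":-1},{"slide":[0.008,-0.026,0],"angular":[0,0,0],"claw":-1},{"slide":[0.008,-0.026,0],"angular":[0,0,0],"claw":-1}]'
python3 -m inch '[{"slide":[0,-0.004,0],"angular":[0,0,0],"claw":-1},{"slide":[0,-0.008,0],"angular":[0,0,0],"claw":-1},{"slide":[0,-0.008,0],"angular":[0,0,0],"claw":-1}]'
```

```text
time: 9.5
position: [0.5472, -0.2536, 0.0852]
tool_rot: [0.105, -3.138, -0.006]
ft_force: [-5.3, 1.6, -4.6]
grip_width: 0.688
grip_force: 40.0
time: 9.8
position: [0.5473, -0.2554, 0.0852]
tool_rot: [0.105, -3.138, -0.006]
ft_force: [-4.9, 1.8, -6.3]
grip_width: 0.684
grip_force: 40.0
```

```bash
python3 -m inch '[{"slide":[0,-0.004,0],"angular":[0,0,0],"claw":-1},{"slide":[0,-0.008,0],"angular":[0,0,0],"claw":-1},{"slide":[0,-0.008,0],"angular":[0,0,0],"claw":-1}]'
python3 -m inch '[{"slide":[0,-0.004,0],"angular":[0,0,0],"claw":-1},{"slide":[0,-0.008,0],"angular":[0,0,0],"claw":-1},{"slide":[0,-0.008,0],"angular":[0,0,0],"claw":-1}]'
```

```text
time: 10.1
position: [0.5474, -0.2568, 0.0851]
tool_rot: [0.106, -3.137, -0.007]
ft_force: [-5.5, 4.1, -5.7]
grip_width: 0.685
grip_force: 40.0
time: 10.4
position: [0.5474, -0.2569, 0.085]
tool_rot: [0.108, -3.136, -0.012]
ft_force: [-7.7, 7.4, -1.7]
grip_width: 0.686
grip_force: 40.0
```

```bash
python3 -m inch '[{"slide":[0,0,0.004],"angular":[0,0,0],"claw":-1},{"slide":[0,0,0.008],"angular":[0,0,0],"claw":-1},{"slide":[0,0,0.012],"angular":[0,0,0],"claw":-1},{"slide":[0,0,0.012],"angular":[0,0,0],"claw":-1}]'
python3 -m inch '[{"slide":[0,0,0.004],"angular":[0,0,0],"claw":-1},{"slide":[0,0,0.008],"angular":[0,0,0],"claw":-1},{"slide":[0,0,0.008],"angular":[0,0,0],"claw":-1}]'
```

```text
time: 10.8
position: [0.5475, -0.257, 0.0834]
tool_rot: [0.109, -3.136, -0.012]
ft_force: [-10.7, 8.5, 4.5]
grip_width: 0.686
grip_force: 40.0
time: 11.1
position: [0.5475, -0.257, 0.0827]
tool_rot: [0.109, -3.137, -0.012]
ft_force: [-14.0, 9.8, 12.2]
grip_width: 0.687
grip_force: 40.0
```

```bash
python3 -m inch '[{"slide":[0.006,0.004,0],"angular":[0,0,0],"claw":-1},{"slide":[0.012,0.008,0],"angular":[0,0,0],"claw":-1},{"slide":[0.012,0.008,0],"angular":[0,0,0],"claw":-1}]'
python3 -m inch '[{"slide":[0,0,0.004],"angular":[0,0,0],"claw":-1},{"slide":[0,0,0.008],"angular":[0,0,0],"claw":-1},{"slide":[0,0,0.008],"angular":[0,0,0],"claw":-1}]'
```

```text
time: 11.4
position: [0.5475, -0.257, 0.0827]
tool_rot: [-0.108, 3.136, 0.005]
ft_force: [-2.9, 4.9, 5.5]
grip_width: 0.686
grip_force: 40.0
time: 11.7
position: [0.5475, -0.257, 0.0825]
tool_rot: [-0.107, 3.136, 0.007]
ft_force: [-7.6, 7.9, 16.1]
grip_width: 0.683
grip_force: 40.0
```

```bash
python3 -m inch '[{"slide":[0,0,0.002],"angular":[0,0,0],"claw":-1},{"slide":[0,0,0.002],"angular":[0,0,0],"claw":-1},{"slide":[0,0,0.002],"angular":[0,0,0],"claw":-1},{"slide":[0,0,0.002],"angular":[0,0,0],"claw":-1},{"slide":[0,0,0.002],"angular":[0,0,0],"claw":-1},{"slide":[0,0,0.002],"angular":[0,0,0],"claw":-1}]'
python3 -m inch '[{"slide":[0.003,0.002,-0.008],"angular":[0,0,0],"claw":-1},{"slide":[0.003,0.002,-0.012],"angular":[0,0,0],"claw":-1},{"slide":[0.003,0.002,-0.012],"angular":[0,0,0],"claw":-1}]'
```

```text
time: 12.3
position: [0.5475, -0.257, 0.0824]
tool_rot: [-0.107, 3.136, 0.007]
ft_force: [-8.1, 8.7, 18.9]
grip_width: 0.687
grip_force: 40.0
time: 12.6
position: [0.5474, -0.2571, 0.0827]
tool_rot: [-0.106, 3.135, 0.004]
ft_force: [0.1, 6.4, 2.0]
grip_width: 0.686
grip_force: 40.0
```

```bash
python3 -m inch '[{"slide":[0,0,0],"angular":[0,0,0],"claw":0.6},{"slide":[0,0,0],"angular":[0,0,0],"claw":0.8},{"slide":[0,0,0],"angular":[0,0,0],"claw":1},{"slide":[0,0,0],"angular":[0,0,0],"claw":1},{"slide":[0,0,0],"angular":[0,0,0],"claw":1},{"slide":[0,0,0],"angular":[0,0,0],"claw":1}]'
python3 -m inch '[{"slide":[0,0.01,-0.04],"angular":[0,0,0],"claw":1},{"slide":[0,0.01,-0.14],"angular":[0,0,0],"claw":1},{"slide":[0,0.01,-0.28],"angular":[0,0,0],"claw":1},{"slide":[0,0.01,-0.42],"angular":[0,0,0],"claw":1},{"slide":[0,0.01,-0.56],"angular":[0,0,0],"claw":1},{"slide":[0,0.01,-0.6],"angular":[0,0,0],"claw":1},{"slide":[0,0.01,-0.6],"angular":[0,0,0],"claw":1}]'
python3 - <<'E'
from h import *
from bench import ctrl
s=ctrl.get_state();im=ctrl.get_image("wrist");sc=ctrl.get_image("scene")
print(inseat(s["position"]),s["tool_rot"],s["ft_force"])
o=np.zeros((420,800,3),np.uint8);o[:,:500]=im["color"][:,30:530,::-1];o[:,500:]=cv2.resize(sc["color"][170:275,145:220,::-1],(300,420),interpolation=2)
cv2.imwrite("pics/p3.png",o)
P=cloud(im,tool(s)@im["tool_from_camera"]).reshape(-1,3);col=im["color"].reshape(-1,3).astype(int)
q=P[(abs(P[:,2]-.112)<.006)&(abs(P[:,0]-.545)<.1)&(abs(P[:,1]+.257)<.05)&(col.max(1)>90)]
print(len(q),[np.round(v,4) for v in rect(q,[0,0,1])])
plan(frame(PSI+.003,.56),FLAT+.12*frame(PSI+.003,.56)[:,2]*-1,n=2)
E
```

```text
time: 13.2
position: [0.5456, -0.2585, 0.0819]
tool_rot: [-0.103, 3.137, 0.002]
ft_force: [-0.9, -0.3, 0.4]
grip_width: 0.988
grip_force: 0.0
time: 13.9
position: [0.5462, -0.2564, 0.2344]
tool_rot: [-0.104, 3.133, 0.0]
ft_force: [0.6, -0.4, -0.0]
grip_width: 1.003
grip_force: 0.0
[0.0012 0.0005 0.2344] [-1.03551069e-01  3.13295573e+00  4.12891981e-04] [ 0.56886797 -0.35057086 -0.00673003]
9233 [array([ 0.542 , -0.2619,  0.1126]), array([9.979e-01, 6.530e-02, 5.000e-04]), array([-4.e-04, -8.e-04,  1.e+00]), array([0.0675, 0.1327]), np.int64(9210)]
slide [0.01, 0.658, 0.043] angular [-0.06, -0.531, -0.214] mm 165.0 deg 17.3
slide [-0.049, 0.654, 0.069] angular [-0.06, -0.531, -0.214] mm 165.0 deg 17.3
```

View pics/p3.png

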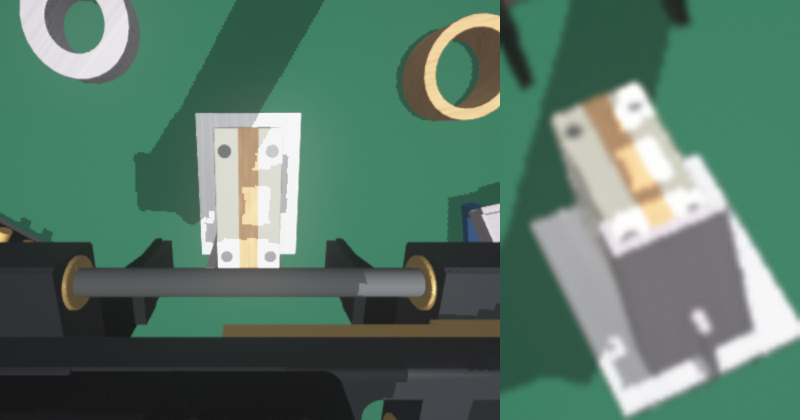

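The tall carton stands level and square: in the wrist crop it is at (248,195), in the scene crop at (640,170), tight to both stops. Its yaw is 0.065 and its top is at 0.1126. Next is the flat carton.

```bash
python3 -m inch '[{"slide":[0.002,0.165,0.011],"angular":[-0.015,-0.133,-0.054],"claw":1},{"slide":[0.005,0.33,0.022],"angular":[-0.03,-0.266,-0.107],"claw":1},{"slide":[0.008,0.494,0.032],"angular":[-0.045,-0.4,-0.16],"claw":1},{"slide":[0.01,0.658,0.043],"angular":[-0.06,-0.531,-0.214],"claw":1}]'
python3 -m inch '[{"slide":[-0.012,0.164,0.017],"angular":[-0.015,-0.133,-0.054],"claw":1},{"slide":[-0.025,0.327,0.035],"angular":[-0.03,-0.266,-0.107],"claw":1},{"slide":[-0.037,0.49,0.052],"angular":[-0.045,-0.4,-0.16],"claw":1},{"slide":[-0.049,0.654,0.069],"angular":[-0.06,-0.531,-0.214],"claw":1},{"slide":[-0.049,0.654,0.069],"angular":[-0.06,-0.531,-0.214],"claw":1},{"slide":[-0.049,0.654,0.069],"angular":[-0.06,-0.531,-0.214],"claw":1}]'
python3 - <<'E'
from h import *
from bench import ctrl
s=ctrl.get_state();im=ctrl.get_image("wrist");P=cloud(im,tool(s)@im["tool_from_camera"])
r=ctrl.outline_of("flat_carton","wrist")[0];p=P[r["mask"]&(im["depth"]>0)];n=np.array([-.508,-.1535,.847]);h=p@n;p=p[abs(h-np.percentile(h,60))<.012]
c,x,nn,sz,N=rect(p,n);print(r["confidence"],np.round(r["bbox"]),c,np.arctan2(x[1],x[0]),nn,sz);print("ctr",c+x*(.07-sz[1]/2))
F=np.array([.5782,.0907,.1087]);Rt=frame(.296,.56);plan(Rt,F-.12*Rt[:,2]);plan(Rt,F+.021*Rt[:,2])
E
```

```text
time: 14.4
position: [0.5304, -0.0899, 0.2191]
tool_rot: [-0.257, 2.851, 0.062]
ft_force: [-0.3, 0.2, 0.7]
grip_width: 1.0
grip_force: 0.0
time: 15.0
position: [0.5184, 0.0743, 0.206]
tool_rot: [-0.387, 2.562, 0.109]
ft_force: [-0.0, -1.5, -0.7]
grip_width: 1.0
grip_force: 0.0
0.96 [279. 198.  74. 139.] [0.57201351 0.08827433 0.10530101] 0.29525562087250146 [-0.5084912  -0.15449325  0.84709417] [0.06005235016345978, 0.1264047473669052]
ctr [0.57752257 0.08994988 0.10891356]
slide [0.0, 0.004, -0.016] angular [-0.001, -0.009, -0.0] mm 4.0 deg 0.3
slide [-0.002, 0.004, 0.548] angular [-0.001, -0.009, -0.0] mm 137.0 deg 0.3
```

```bash
python3 -m inch '[{"slide":[0,0.003,0.1],"angular":[0,-0.009,0],"claw":1},{"slide":[0,0.003,0.2],"angular":[0,-0.009,0],"claw":1},{"slide":[-0.002,0.003,0.3],"angular":[0,-0.009,0],"claw":1},{"slide":[-0.002,0.003,0.4],"angular":[0,-0.009,0],"claw":1},{"slide":[-0.002,0.003,0.49],"angular":[0,-0.009,0],"claw":1},{"slide":[-0.002,0.003,0.545],"angular":[0,-0.009,0],"claw":1},{"slide":[-0.002,0.003,0.545],"angular":[0,-0.009,0],"claw":1}]'
python3 -m inch '[{"slide":[0,0,0],"angular":[0,0,0],"claw":-1},{"slide":[0,0,0],"angular":[0,0,0],"claw":-1},{"slide":[0,0,0],"angular":[0,0,0],"claw":-1},{"slide":[0,0,0],"angular":[0,0,0],"claw":-1},{"slide":[0,0,0],"angular":[0,0,0],"claw":-1},{"slide":[0,0,0],"angular":[0,0,0],"claw":-1}]' 40
python3 -m inch '[{"slide":[0,0,-0.04],"angular":[0,0,0],"claw":-1},{"slide":[0,0,-0.12],"angular":[0,0,0],"claw":-1},{"slide":[0,0,-0.24],"angular":[0,0,0],"claw":-1},{"slide":[0,0,-0.36],"angular":[0,0,0],"claw":-1},{"slide":[0,0,-0.48],"angular":[0,0,0],"claw":-1},{"slide":[0,0,-0.6],"angular":[0,0,0],"claw":-1},{"slide":[0,0,-0.68],"angular":[0,0,0],"claw":-1},{"slide":[0,0,-0.68],"angular":[0,0,0],"claw":-1}]'
python3 - <<'E'
from h import *
plan(frame(CPSI,0),seat(-.018,.016,.22),n=2)
E
```

```text
time: 15.8
position: [0.5891, 0.0939, 0.0912]
tool_rot: [-0.381, 2.559, 0.111]
ft_force: [0.1, 0.3, 0.0]
grip_width: 1.0
grip_force: 0.0
time: 16.4
position: [0.5908, 0.0941, 0.0956]
tool_rot: [-0.381, 2.552, 0.11]
ft_force: [-5.2, -1.0, 6.9]
grip_width: 0.687
grip_force: 40.0
time: 17.2
position: [0.5217, 0.072, 0.2206]
tool_rot: [-0.387, 2.58, 0.119]
ft_force: [-0.2, 0.6, -2.5]
grip_width: 0.687
grip_force: 40.0
slide [0.15, -0.603, -0.095] angular [0.068, 0.51, 0.216] mm 157.0 deg 16.8
slide [0.099, -0.62, -0.039] angular [0.068, 0.51, 0.216] mm 157.0 deg 16.8
```

```bash
python3 -m inch '[{"slide":[0.03,-0.12,-0.019],"angular":[0.014,0.102,0.043],"claw":-1},{"slide":[0.06,-0.24,-0.038],"angular":[0.027,0.204,0.086],"claw":-1},{"slide":[0.09,-0.36,-0.057],"angular":[0.041,0.306,0.13],"claw":-1},{"slide":[0.12,-0.48,-0.076],"angular":[0.054,0.408,0.173],"claw":-1},{"slide":[0.15,-0.603,-0.095],"angular":[0.068,0.51,0.216],"claw":-1}]'
python3 -m inch '[{"slide":[0.02,-0.124,-0.008],"angular":[0.014,0.102,0.043],"claw":-1},{"slide":[0.04,-0.248,-0.016],"angular":[0.027,0.204,0.086],"claw":-1},{"slide":[0.06,-0.372,-0.023],"angular":[0.041,0.306,0.13],"claw":-1},{"slide":[0.08,-0.496,-0.031],"angular":[0.054,0.408,0.173],"claw":-1},{"slide":[0.099,-0.62,-0.039],"angular":[0.068,0.51,0.216],"claw":-1},{"slide":[0.099,-0.62,-0.039],"angular":[0.068,0.51,0.216],"claw":-1},{"slide":[0.099,-0.62,-0.039],"angular":[0.068,0.51,0.216],"claw":-1}]'
python3 - <<'E'
from h import *
from bench import ctrl
s=ctrl.get_state();print(inseat(s["position"]),s["ft_force"]);plan(frame(CPSI,0),seat(-.008,.012,.15))
im=ctrl.get_image("scene");p=cloud(im).reshape(-1,3);col=im["color"].reshape(-1,3).astype(int)
z=p[:,2];q=p[(abs(p[:,0]-.53)<.12)&(abs(p[:,1]+.24)<.05)&(col.max(1)>80)&(abs(z-.238)<.012)]
print(len(q),[np.round(v,3) for v in rect(q,[0,0,1])])
cv2.imwrite("pics/p4.png",cv2.resize(im["color"][130:270,110:260,::-1],(600,560),interpolation=2))
E
```

```text
time: 17.7
position: [0.5231, -0.0866, 0.22]
tool_rot: [-0.255, 2.866, 0.064]
ft_force: [0.1, -0.4, -1.9]
grip_width: 0.686
grip_force: 40.0
time: 18.4
position: [0.5257, -0.2428, 0.2191]
tool_rot: [-0.1, 3.14, 0.003]
ft_force: [-0.3, 0.8, -2.9]
grip_width: 0.685
grip_force: 40.0
[-0.0183  0.0155  0.2191] [-0.28768554  0.77105569 -2.86823554]
slide [-0.041, -0.014, 0.276] angular [0.004, 0.001, -0.004] mm 70.0 deg 0.2
914 [array([ 0.533, -0.238,  0.237]), array([0.999, 0.043, 0.001]), array([-0.   , -0.003,  1.   ]), array([0.072, 0.126]), np.int64(804)]
```

View pics/p4.png

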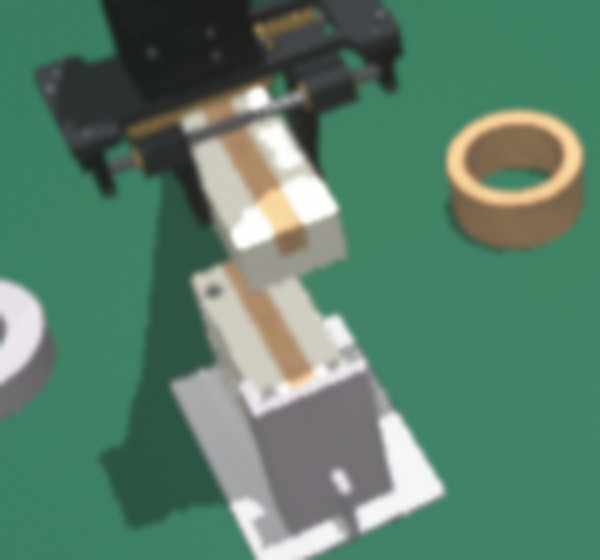

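The flat carton hangs level at (270,200) in the crop, and the column below it is intact at (300,400). Lowering it offset, then easing it against the stops.

```bash
python3 -m inch '[{"slide":[0,0,0.06],"angular":[0,0,0],"claw":-1},{"slide":[0,0,0.14],"angular":[0,0,0],"claw":-1},{"slide":[0,0,0.21],"angular":[0,0,0],"claw":-1},{"slide":[0,0,0.26],"angular":[0,0,0],"claw":-1},{"slide":[0,0,0.28],"angular":[0,0,0],"claw":-1},{"slide":[-0.02,-0.01,0.29],"angular":[0,0,0],"claw":-1},{"slide":[-0.04,-0.02,0.30],"angular":[0,0,0],"claw":-1},{"slide":[-0.06,-0.025,0.31],"angular":[0,0,0],"claw":-1},{"slide":[-0.065,-0.025,0.315],"angular":[0,0,0],"claw":-1},{"slide":[-0.065,-0.025,0.315],"angular":[0,0,0],"claw":-1}]'
python3 -m inch '[{"slide":[-0.006,0,0],"angular":[0,0,0],"claw":-1},{"slide":[-0.012,0,0],"angular":[0,0,0],"claw":-1},{"slide":[-0.012,0,0],"angular":[0,0,0],"claw":-1}]'
```

```text
time: 19.45
position: [0.5437, -0.2475, 0.1413]
tool_rot: [-0.103, 3.138, 0.001]
ft_force: [-0.7, 0.9, -1.5]
grip_width: 0.685
grip_force: 40.0
time: 19.75
position: [0.5465, -0.2474, 0.1415]
tool_rot: [-0.102, 3.138, 0.001]
ft_force: [-0.1, 0.0, -2.6]
grip_width: 0.69
grip_force: 40.0
```

```bash
python3 -m inch '[{"slide":[-0.004,0,0.008],"angular":[0,0,0],"claw":-1},{"slide":[-0.008,0,0.016],"angular":[0,0,0],"claw":-1},{"slide":[-0.008,0,0.016],"angular":[0,0,0],"claw":-1}]'
python3 -m inch '[{"slide":[-0.004,0,0],"angular":[0,0,0],"claw":-1},{"slide":[-0.008,0,0],"angular":[0,0,0],"claw":-1},{"slide":[-0.008,0,0],"angular":[0,0,0],"claw":-1}]'
python3 -m inch '[{"slide":[-0.004,0,0],"angular":[0,0,0],"claw":-1},{"slide":[-0.008,0,0],"angular":[0,0,0],"claw":-1},{"slide":[-0.008,0,0],"angular":[0,0,0],"claw":-1}]'
```

```text
time: 20.05
position: [0.5481, -0.2471, 0.1368]
tool_rot: [-0.102, 3.139, 0.001]
ft_force: [-0.3, 0.0, -2.6]
grip_width: 0.687
grip_force: 40.0
time: 20.35
position: [0.5497, -0.2473, 0.1372]
tool_rot: [-0.102, 3.139, 0.001]
ft_force: [-2.1, -0.1, -1.8]
grip_width: 0.682
grip_force: 40.0
time: 20.65
position: [0.5498, -0.2474, 0.1371]
tool_rot: [0.101, -3.137, -0.002]
ft_force: [-7.4, 0.5, 1.9]
grip_width: 0.685
grip_force: 40.0
```

Contact with the back stop. Now towards the side stop.

```bash
python3 -m inch '[{"slide":[0.004,-0.008,0],"angular":[0,0,0],"claw":-1},{"slide":[0.004,-0.016,0],"angular":[0,0,0],"claw":-1},{"slide":[0.004,-0.024,0],"angular":[0,0,0],"claw":-1},{"slide":[0.004,-0.032,0],"angular":[0,0,0],"claw":-1},{"slide":[0.004,-0.032,0],"angular":[0,0,0],"claw":-1}]'
python3 -m inch '[{"slide":[0,-0.004,0],"angular":[0,0,0],"claw":-1},{"slide":[0,-0.008,0],"angular":[0,0,0],"claw":-1},{"slide":[0,-0.008,0],"angular":[0,0,0],"claw":-1}]'
```

```text
time: 21.15
position: [0.5503, -0.2546, 0.1364]
tool_rot: [0.103, -3.138, -0.003]
ft_force: [-4.6, 1.5, -2.8]
grip_width: 0.686
grip_force: 40.0
time: 21.45
position: [0.5504, -0.2563, 0.1364]
tool_rot: [0.103, -3.138, -0.004]
ft_force: [-5.0, 1.9, -1.7]
grip_width: 0.689
grip_force: 40.0
```

```bash
python3 -m inch '[{"slide":[0,-0.004,0],"angular":[0,0,0],"claw":-1},{"slide":[0,-0.006,0],"angular":[0,0,0],"claw":-1},{"slide":[0,-0.006,0],"angular":[0,0,0],"claw":-1}]'
python3 -m inch '[{"slide":[0,-0.004,0],"angular":[0,0,0],"claw":-1},{"slide":[0,-0.006,0],"angular":[0,0,0],"claw":-1},{"slide":[0,-0.006,0],"angular":[0,0,0],"claw":-1}]'
```

```text
time: 21.75
position: [0.5505, -0.2568, 0.1363]
tool_rot: [0.104, -3.138, -0.006]
ft_force: [-4.9, 3.7, -1.4]
grip_width: 0.688
grip_force: 40.0
time: 22.05
position: [0.5505, -0.257, 0.1363]
tool_rot: [0.106, -3.137, -0.008]
ft_force: [-6.8, 5.7, -1.2]
grip_width: 0.686
grip_force: 40.0
```

Snug on both stops; press down, easing the x push as before.

```bash
python3 -m inch '[{"slide":[0.004,0,0.004],"angular":[0,0,0],"claw":-1},{"slide":[0.004,0,0.008],"angular":[0,0,0],"claw":-1},{"slide":[0.004,0,0.012],"angular":[0,0,0],"claw":-1},{"slide":[0.004,0,0.012],"angular":[0,0,0],"claw":-1}]'
python3 -m inch '[{"slide":[0.002,0.002,0.004],"angular":[0,0,0],"claw":-1},{"slide":[0.004,0.004,0.008],"angular":[0,0,0],"claw":-1},{"slide":[0.004,0.004,0.008],"angular":[0,0,0],"claw":-1}]'
```

```text
time: 22.45
position: [0.5504, -0.257, 0.1349]
tool_rot: [0.107, -3.139, -0.007]
ft_force: [-7.7, 6.4, 5.2]
grip_width: 0.684
grip_force: 40.0
time: 22.75
position: [0.5505, -0.257, 0.1344]
tool_rot: [-0.107, 3.137, 0.004]
ft_force: [-6.3, 6.4, 9.0]
grip_width: 0.683
grip_force: 40.0
```

```bash
python3 -m inch '[{"slide":[0.002,0,0.004],"angular":[0,0,0],"claw":-1},{"slide":[0.002,0,0.008],"angular":[0,0,0],"claw":-1},{"slide":[0.002,0,0.008],"angular":[0,0,0],"claw":-1}]'
python3 -m inch '[{"slide":[0.004,0,0.003],"angular":[0,0,0],"claw":-1},{"slide":[0.004,0,0.006],"angular":[0,0,0],"claw":-1},{"slide":[0.004,0,0.006],"angular":[0,0,0],"claw":-1}]'
```

```text
time: 23.05
position: [0.5506, -0.257, 0.1343]
tool_rot: [-0.107, 3.136, 0.003]
ft_force: [-8.8, 7.7, 16.0]
grip_width: 0.685
grip_force: 40.0
time: 23.35
position: [0.5505, -0.257, 0.1343]
tool_rot: [-0.107, 3.134, 0.002]
ft_force: [-9.3, 7.9, 21.1]
grip_width: 0.683
grip_force: 40.0
```

```bash
python3 -m inch '[{"slide":[0,0,0],"angular":[0,0,0],"claw":-1},{"slide":[0,0,0],"angular":[0,0,0],"claw":-1},{"slide":[0,0,0],"angular":[0,0,0],"claw":-1},{"slide":[0,0,0],"angular":[0,0,0],"claw":-1},{"slide":[0,0,0],"angular":[0,0,0],"claw":-1}]'
python3 -m inch '[{"slide":[0.003,0.002,-0.008],"angular":[0,0,0],"claw":-1},{"slide":[0.003,0.002,-0.014],"angular":[0,0,0],"claw":-1},{"slide":[0.003,0.002,-0.014],"angular":[0,0,0],"claw":-1}]'
python3 -m inch '[{"slide":[0,0,0],"angular":[0,0,0],"claw":0.6},{"slide":[0,0,0],"angular":[0,0,0],"claw":0.8},{"slide":[0,0,0],"angular":[0,0,0],"claw":1},{"slide":[0,0,0],"angular":[0,0,0],"claw":1},{"slide":[0,0,0],"angular":[0,0,0],"claw":1},{"slide":[0,0,0],"angular":[0,0,0],"claw":1}]'
python3 -m inch '[{"slide":[0,0.006,-0.04],"angular":[0,0,0],"claw":1},{"slide":[0,0.006,-0.14],"angular":[0,0,0],"claw":1},{"slide":[0,0.006,-0.28],"angular":[0,0,0],"claw":1},{"slide":[0,0.006,-0.42],"angular":[0,0,0],"claw":1},{"slide":[0,0.006,-0.5],"angular":[0,0,0],"claw":1},{"slide":[0,0.006,-0.5],"angular":[0,0,0],"claw":1}]'
python3 - <<'E'
from h import *
from bench import ctrl
s=ctrl.get_state();im=ctrl.get_image("wrist");sc=ctrl.get_image("scene")
o=np.zeros((420,800,3),np.uint8);o[:,:500]=im["color"][:,30:530,::-1];o[:,500:]=cv2.resize(sc["color"][170:275,145:220,::-1],(300,420),interpolation=2)
cv2.imwrite("pics/p5.png",o)
P=cloud(im,tool(s)@im["tool_from_camera"]).reshape(-1,3);col=im["color"].reshape(-1,3).astype(int)
q=P[(abs(P[:,2]-.152)<.006)&(abs(P[:,0]-.545)<.1)&(abs(P[:,1]+.257)<.05)&(col.max(1)>90)]
print(len(q),[np.round(v,4) for v in rect(q,[0,0,1])])
E
```

```text
time: 23.85
position: [0.5505, -0.257, 0.1343]
tool_rot: [-0.107, 3.134, 0.002]
ft_force: [-9.8, 7.6, 21.5]
grip_width: 0.684
grip_force: 40.0
time: 24.15
position: [0.5505, -0.2569, 0.1343]
tool_rot: [-0.106, 3.133, 0.002]
ft_force: [1.1, 6.4, 7.5]
grip_width: 0.687
grip_force: 40.0
time: 24.75
position: [0.5476, -0.2591, 0.1321]
tool_rot: [-0.102, 3.138, 0.001]
ft_force: [-0.4, -0.1, -0.1]
grip_width: 0.994
grip_force: 0.0
time: 25.35
position: [0.5493, -0.2581, 0.2623]
tool_rot: [-0.102, 3.131, -0.005]
ft_force: [0.2, -0.4, 0.4]
grip_width: 1.001
grip_force: 0.0
9873 [array([ 0.5404, -0.2586,  0.1525]), array([9.976e-01, 6.860e-02, 7.000e-04]), array([-8.e-04,  7.e-04,  1.e+00]), array([0.0601, 0.1299]), np.int64(9872)]
```

View pics/p5.png

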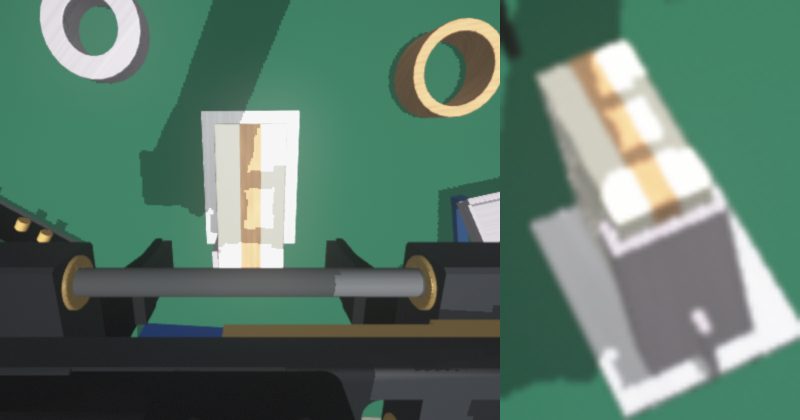

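The finished column is level and square: the flat carton shows at (248,195) in the wrist crop and at (630,140) in the scene crop. Its near end lines up with the tall carton's, and its top is at 0.1525.

```bash
python3 -c "
from bench import ctrl
print(ctrl.close_job())"
```

```text
the job is handed in; nothing more can be done
None
```

I stacked the tall carton and then the flat one on the base carton, level and snug against both stops; each was pressed down at about 20 N and released, and the job was handed in at about 25 s (no verdict was returned).

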